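# Butt a foot plate and hold the bayonet clamp home

### The job

Butt the loose steel foot plate edge to edge against the foot plate screwed down in the clamping jig, square to it and with their ends roughly in line, so that no gap is left. Then turn the knurled collar of the clamp clockwise (seen from above) while pressing down on it until its hidden keyway drops over the pin, and push it fully home so that the sprung clamp arm presses on the plate; the program finishes while still holding the collar down there. Leave the heel blank, bobbin and bolt beside the jig where they are.

Things in the scene. Friction and masses are not known exactly. Their poses are not given: they have to be found in the camera images.
- jig: fixed steel base plate, 170 (x) x 270 (y) x 10 mm, lying on the table, yaw varies. Origin: centre of its underside. In its frame: screwed-down foot plate fills x -65..65, y 42..126 mm; clamp post at x 0, y -105 mm; clamp arm, 14 mm wide, lower face at z 31 mm at rest, runs from the post along +y at x 0 to y -5 mm.
- loose_plate: loose steel foot plate, 130 (x) x 84 (y) x 33 mm, 0.3-0.5 kg: plate 7 mm thick, on it two upright cheeks along y (62 mm long, 8 mm thick, up to z 33 mm) at x = -28..-20 and 20..28 mm: 56 mm over their outer faces, a good grasp. Origin: centre of its underside. Starts on the jig, 15 to 30 mm short of the fixed plate and a little askew, channel between the cheeks under the clamp arm.
- fixed_edge (a point): middle of the long edge of the screwed-down foot plate (same shape as the loose one) that the loose plate's +y long edge must touch; 10 mm above the table, at x 0, y +42 mm of the jig. Butted, the loose plate's origin is 42 mm from it, at x 0, y 0 of the jig, axes parallel to the jig's.
- collar_top (a point): centre of the top of the knurled steel collar (44 mm diameter, 38 mm high, closed top, upright axis), 79 mm above the table at rest. Goes down with the clamp; does not show the collar's turning. Grip the upper half: hub and arm of the clamp begin 38 mm below this point.
- pin (a point): the pin hidden inside the collar. The collar's inner sleeve rests on it once pushed 3 mm down; the keyway (free by about 10 degrees either way) comes over it after a clockwise turn of 25 to 72 degrees from the start, different each time. Then the collar drops further and cannot turn past the pin. It turns easily and stays where it was turned.
- clamp (a joint): how far clamp arm and collar are pushed down the post, m. 0 = up at rest. A spring of 400 N/m always brings it back up: about 3.5 N to start, 8.5 N at 0.012. Stopped by the pin at about 0.003 until the keyway is over it. At about 0.012 the pad meets the plate: that is home (with no plate there it ends at 0.016). Press 3 N or more beyond the spring.
- pad: rubber pad, 14 x 16 x 3 mm, under the free end of the clamp arm, moves with the clamp. Origin of its frame: on the post's axis, at table height at rest. The pad's centre is 92 mm from there along the jig's +y, its lower face at z 29 mm, 12 mm above the loose plate's flat top at rest.
- heel_block: bystander: black rubber heel blank, 64 x 60 x 18 mm, lying beside the jig; origin at the centre of its underside
- bobbin: bystander: bobbin of thread, 38 mm diameter, 50 mm high, standing beside the jig; origin at the centre of its underside
- bolt: bystander: hex bolt, 58 mm long along y, lying beside the jig; origin at the centre of its underside
Mind the look-alikes: they are no part of the job. What is shaped like the loose_plate but green or turquoise is not meant.

How it is judged:
By the outcome, as a careful person would: the job done as asked, in the order asked, and still so for the second after the job is handed in, while the arm keeps its last pose, push and grip.
It also fails if it takes over 48 s, if anything falls off the work surface, if the arm or the gripper's body presses on something with over 40 N, if the wrist force passes 120 N, or if a joint passes its speed limit or range.

### The arm

A 6-joint arm with a two-finger parallel gripper is mounted at the origin on a cart in front of the work surface, level with it; the furniture and walls round the work are solid. World frame = base frame: x ahead of the robot, y to its left, z up, the work surface at z = 0. Lengths are in m, angles in rad, forces in N, time in s.
With the tool pointing down it reaches from about 0.35 to 0.85 m from the base axis. Payload 8.1 kg.
Tool frame: the origin (TCP) lies between the finger pads; the fingertips stand 22 mm ahead of it and the grasp point (between the pads) lies 3 mm ahead of it; z points along the fingers, y is the line along which they close (so a half turn about z gives the same grasp; the last joint's range is limited). The gripper opens to 93 mm and grips with 3 to 60 N. Pads are 15 mm wide; open, the fingers measure 128 mm over their backs; the gripper's body (75 mm by 188 mm) begins 65 mm behind the grasp point.
Start: joints at [-0.085, 0.13, 1.488, -0, 1.523, -0.085], TCP at [0.6, 0, 0.206] pointing down, gripper open.
Joint ranges: [-2.96, 2.96], [-0.89, 2.26], [0.02, 2.5], [-1.34, 4.48], [0, 2.73], [-2.66, 2.66]. Speed limits (rad/s): [2.39, 2.39, 2.79, 3.14, 3.14, 3.14].

### API

Orientations are given as a 3x3 rotation matrix whose columns are the frame's x, y, z axes.
In Python, from workcell import telemetry, eyes, bot gives the robot as it stands.
- The arm moves only by the tool carry_out, never from a script. Its argument "series" is a list that holds one entry, the list of rows, each a list of 6 numbers: the shift along the world's x, y, z in cm, then the turn, a rotation vector about the world's x, y, z in degrees. A call has 1 to 20 rows; each row is the pose to reach, as a shift and turn from the pose commanded when the call began; what a row does not reach only later rows make up. A row lasts 1/12 s, in which the tool goes at most 41.7 mm and 7.16 degrees, less where a joint would pass 70% of its speed; a pose out of reach is approached as far as the arm can. A call with a gripper value outside its range is refused whole. "gripper" is the closure in counts, from 0 (fully open) to 255 (shut), set as the call begins (left out, the last holds). The fingers move at their own pace and stop on an object; the grip force is fixed at half the most. Time passes only in rows, so rows that repeat a pose let the fingers close. It gives the time, the measured TCP pose, the force, the opening and the grip force at its end, in the units of the state.
- telemetry.observe(): the state, without advancing time (a new reading comes with each control period).
- eyes.grab_frame(name): name is "scene" or "side" or "wrist"; returns (picture, depth): 400x640x3 uint8, red, green, blue; 400x640 float32, m along the optical axis (not along the pixel's ray), 0 where there is no reading.
- eyes.get_calibration(name): a dict with "mtx" (3x3 intrinsics, pixels), "dist_coeffs" ([k1, k2, p1, p2, k3] as OpenCV has them; the pictures are not rectified), "R" (3x3) and "t" (3): a world point X has camera coordinates R X + t. Camera axes: x right, y down, z forward; pixel columns grow to the right and rows downward; lengths in m; the calibration is good to about 2 mm. A picture is of the moment at which its call begins: read the wrist's pose just before it. get_calibration takes no time and is no camera call; for the wrist camera it gives the pose at the moment of the call.
- bot.hand_in(): hands the job in; it is judged then, once.
The state is a dict: "time_s": time; "joint_pos": joint angles; "qvel": joint speeds; "tau": joint torques, N m; "eef_pos": TCP position; "eef_rot": TCP orientation; "force": force on the tool from outside, world axes, zero at the start; "moment": the same for the moment, N m; "grip_width": finger opening in m; "grip_force": force on a finger pad.
Only numpy, scipy, OpenCV 4.12 (cv2) and the standard library are available. Lean on these libraries where they do the work, as an engineer would, in place of code of your own. Each camera call takes 0.05 s, during which the arm holds its last target. There are 200 camera calls.

## Working session

There is one attempt and no reset: what is moved stays moved. The work goes in short steps, Python scripts to look and compute and a tool call to move; the robot and the scene stay as the last step left them, time stands still between calls to the robot, and variables do not carry over. Pictures are saved under pics/ and viewed, at most 10 in all, crops included, and the job is handed in when it is done.

Besides the shell and the picture viewer there is one more tool, called by a JSON object that holds its "op" and its "data". carry_out: Moves the arm, as the interface text tells. Its arguments: {"type":"object","properties":{"series":{"type":"array"},"gripper":{"type":"number"}},"required":["series"]}

```bash
mkdir -p pics; cat > h.py <<'E'
from workcell import telemetry, eyes, bot
import numpy as np, cv2
def grab(n,f):
    c=eyes.get_calibration(n); p,d=eyes.grab_frame(n)
    cv2.imwrite(f'pics/{f}.png',p[:,:,::-1]); np.savez(f'pics/{f}.npz',p=p,d=d,**{k:np.array(c[k]) for k in c})
def w(f,uv,z=None):
    c=np.load(f'pics/{f}.npz'); uv=np.array(uv,float)
    n=cv2.undistortPoints(uv.reshape(-1,1,2),c['mtx'],c['dist_coeffs']).reshape(-1,2)
    out=[]
    for (a,b),(u,v) in zip(n,uv):
        r=np.array([a,b,1]); o=-c['R'].T@c['t']
        if z is None: s=c['d'][int(round(v)),int(round(u))]
        else: s=(z-o[2])/(c['R'].T@r)[2]
        out.append(c['R'].T@(r*s)+o)
    return np.round(np.array(out),4)
E
python3 - <<'E'
from h import *
for n in('scene','wrist'): grab(n,n+'0')
s=telemetry.observe();print(s['time_s'],s['eef_pos'],s['force'],s['grip_width'])
E
```

```text
0.1 [5.99472235e-01 8.09400519e-05 2.05512443e-01] [ 0.03051156 -0.31761204  0.19703701] 0.09273912418864852
```

View pics/scene0.png

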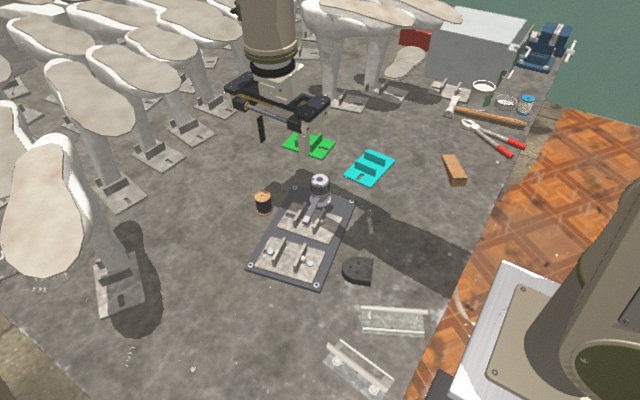

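View pics/wrist0.png

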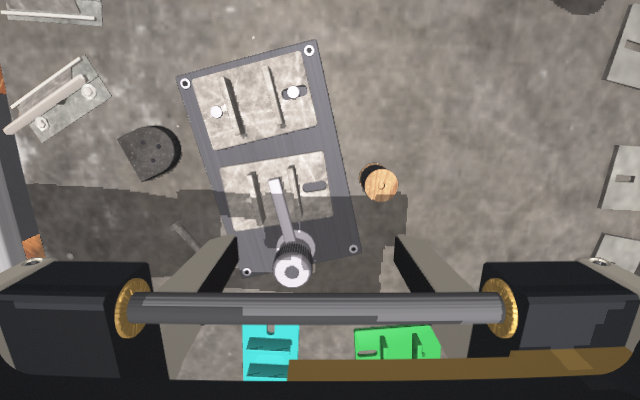

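Look-alikes in the wrist picture: turquoise plate (270,350), green plate (397,345), the screwed-down plate (260,105, with screw heads), loose grey plates at the edges (60,100; 625,170). The loose plate is the grey one on the jig under the clamp arm, (275,190); collar is at (292,268). Close crop to check.

```bash
python3 - <<'E'
from h import *
p=cv2.imread('pics/wrist0.png')
cv2.imwrite('pics/c1.png',cv2.resize(p[35:285,165:385],None,fx=2.4*1.0,fy=2.4,interpolation=cv2.INTER_CUBIC)[:600])
print('bolts',w('wrist0',[(185,83),(309,50),(353,249),(247,271)],.010))
print('collar',w('wrist0',[(292,271)],.079), w('wrist0',[(292,271)]))
print('R',eyes.get_calibration('wrist')['R'])
E
```

```text
bolts [[ 0.4448  0.1165  0.01  ]
 [ 0.5897  0.1509  0.01  ]
 [ 0.6472 -0.0925  0.01  ]
 [ 0.5033 -0.1254  0.01  ]]
collar [[ 0.5711 -0.0882  0.079 ]] [[ 0.5711 -0.0879  0.0795]]
R [[ 9.99998763e-01  3.64970948e-04 -1.53019499e-03]
 [ 7.60291437e-04 -9.63694812e-01  2.67005114e-01]
 [-1.37719186e-03 -2.67005947e-01 -9.63693897e-01]]
```

View pics/c1.png

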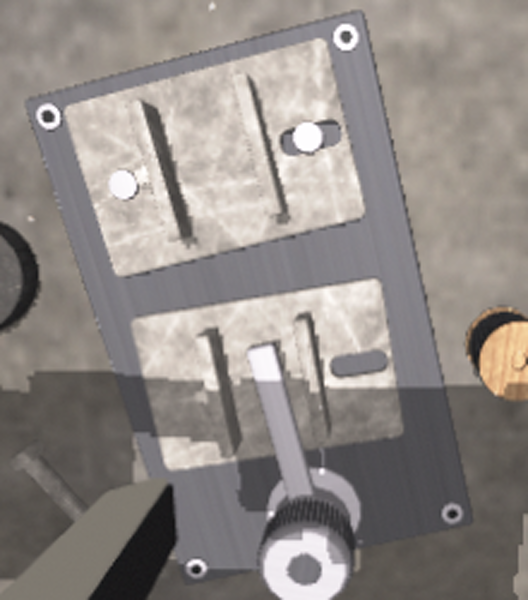

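The crop shows the loose grey plate under the arm, with its far corners at crop (132,320) and (380,280); the near edge of the fixed plate runs from (118,275) to (365,215).

```bash
python3 - <<'E'
from h import *
f=lambda L:[(165+a/2.4,35+b/2.4) for a,b in L]
F=w('wrist0',f([(118,275),(365,215),(66,106),(322,40)]),.017)
L=w('wrist0',f([(132,320),(380,280),(402,435),(165,470)]),.017)
C=w('wrist0',f([(202,332),(302,317),(322,440),(230,452)]),.04)
print(F,L,C)
a=lambda d:np.degrees(np.arctan2(d[1],d[0]))
print(a(F[1]-F[0]),a(L[1]-L[0]),a(L[2]-L[3]),L.mean(0),F[:2].mean(0))
y=np.radians(13.3);R=np.array([[np.cos(y),-np.sin(y)],[np.sin(y),np.cos(y)]])
for P in(F,L): print('jig mm',1000*(P[:,:2]-[.5462,.0124])@R)
E
```

```text
[[0.4752 0.0398 0.017 ]
 [0.599  0.0687 0.017 ]
 [0.4568 0.1197 0.017 ]
 [0.5789 0.1478 0.017 ]] [[ 0.4804  0.0171  0.017 ]
 [ 0.6065  0.0371  0.017 ]
 [ 0.6187 -0.0442  0.017 ]
 [ 0.4915 -0.0642  0.017 ]] [[ 0.5211  0.0149  0.04  ]
 [ 0.5691  0.022   0.04  ]
 [ 0.5777 -0.0394  0.04  ]
 [ 0.5316 -0.0458  0.04  ]]
13.13987433809092 9.0122873541835 8.935613842581747 [ 0.549275 -0.01355   0.017   ] [0.5371  0.05425 0.017  ]
jig mm [[-62.79233717  42.99863245]
 [ 64.33564469  42.64334441]
 [-62.31785443 124.98853955]
 [ 62.97168356 124.24579297]]
jig mm [[-62.95393606  19.71121341]
 [ 64.36491454  10.16551901]
 [ 57.53465315 -71.76053015]
 [-70.85469421 -61.96178103]]
```

```bash
python3 - <<'E'
from h import *
c=eyes.get_calibration('wrist');print(-np.array(c['R']).T@c['t']);s=telemetry.observe();print(np.round(s['eef_rot'],3))
E
```

```text
[0.59797618 0.07483787 0.38342635]
[[-0.     1.    -0.002]
 [ 1.     0.     0.   ]
 [ 0.    -0.002 -1.   ]]
```

{"op": "carry_out", "data": {"series": [[[-2, -0.5, -3, 0, 0, 4.5], [-4, -1, -5, 0, 0, 9], [-5, -1.4, -8, 0, 0, 9], [-5, -1.4, -10, 0, 0, 9], [-5, -1.4, -10, 0, 0, 9]]], "gripper": 0}}

```text
time_s: 0.52
eef_pos: [0.5456, -0.0137, 0.1008]
eef_rot: [[-0.156, 0.988, -0.009], [0.988, 0.156, 0.001], [0.002, -0.009, -1.0]]
force: [-0.7, -0.4, -0.7]
grip_width: 0.0929
grip_force: 0.0
```

```bash
python3 - <<'E'
from h import *
grab('wrist','wrist1');s=telemetry.observe();print(s['time_s'],s['eef_pos'],np.round(s['eef_rot'],3))
E
```

```text
0.5667 [ 0.54742127 -0.01374233  0.10366056] [[-0.156  0.988 -0.006]
 [ 0.988  0.156  0.001]
 [ 0.002 -0.006 -1.   ]]
```

View pics/wrist1.png

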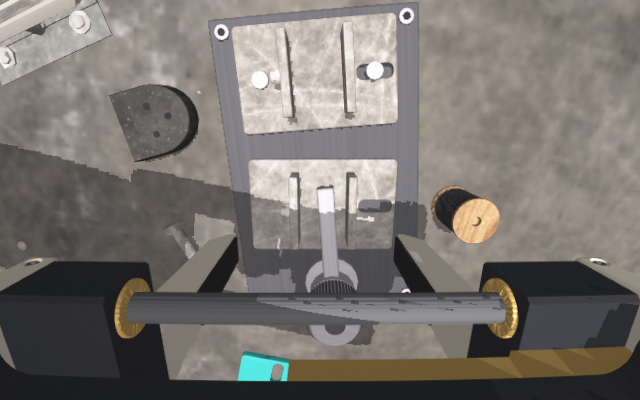

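The fingers sit left and right of the loose plate (250–396, 160–248), parallel to its cheeks at columns 295 and 352. Descend and grip.

{"op": "carry_out", "data": {"series": [[[0, 0, -2.5, 0, 0, 0], [0, 0, -5, 0, 0, 0], [0, 0, -6.2, 0, 0, 0], [0, 0, -6.2, 0, 0, 0], [0, 0, -6.2, 0, 0, 0]]]}}

```text
time_s: 0.98
eef_pos: [0.5504, -0.0139, 0.0452]
eef_rot: [[-0.157, 0.988, -0.0], [0.988, 0.157, 0.0], [0.0, -0.0, -1.0]]
force: [-0.7, -0.0, 1.7]
grip_width: 0.093
grip_force: 0.0
```

{"op": "carry_out", "data": {"series": [[[0, 0, 0, 0, 0, 0], [0, 0, 0, 0, 0, 0], [0, 0, 0, 0, 0, 0], [0, 0, 0, 0, 0, 0], [0, 0, 0, 0, 0, 0], [0, 0, 0, 0, 0, 0], [0, 0, 0, 0, 0, 0], [0, 0, 0, 0, 0, 0]]], "gripper": 255}}

```text
time_s: 1.65
eef_pos: [0.55, -0.014, 0.0445]
eef_rot: [[-0.156, 0.988, 0.0], [0.988, 0.156, 0.0], [0.0, 0.0, -1.0]]
force: [0.0, 1.1, -0.4]
grip_width: 0.0444
grip_force: 0.0
```

```bash
python3 - <<'E'
from h import *
s=telemetry.observe();print(s['grip_width'],s['grip_force'],s['eef_pos'])
grab('wrist','wrist2');grab('side','side2')
a=cv2.imread('pics/wrist2.png')[0:300,160:460];b=cv2.imread('pics/side2.png')
b=cv2.resize(b,(480,300));cv2.imwrite('pics/c2.png',np.hstack([a,b]))
s=telemetry.observe();print(s['grip_width'],s['grip_force'])
E
```

```text
0.04442378858724746 0.0 [ 0.55000018 -0.01397481  0.04446484]
0.036270900091597905 0.0
```

View pics/c2.png

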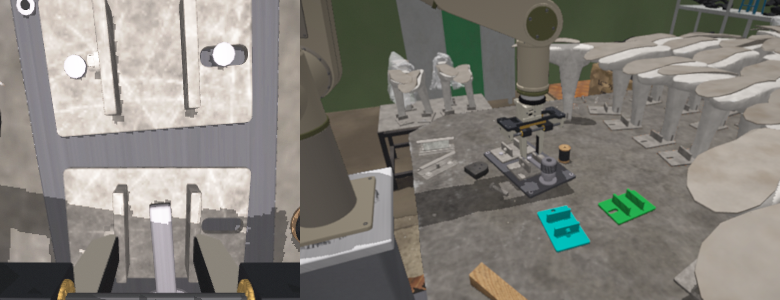

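{"op": "carry_out", "data": {"series": [[[0, 0, 0, 0, 0, 0], [0, 0, 0, 0, 0, 0], [0, 0, 0, 0, 0, 0], [0, 0, 0, 0, 0, 0], [0, 0, 0, 0, 0, 0], [0, 0, 0, 0, 0, 0], [0, 0, 0, 0, 0, 0], [0, 0, 0, 0, 0, 0], [0, 0, 0, 0, 0, 0], [0, 0, 0, 0, 0, 0]]], "gripper": 0}}

```text
time_s: 2.58
eef_pos: [0.55, -0.014, 0.0444]
eef_rot: [[-0.156, 0.988, -0.0], [0.988, 0.156, 0.0], [0.0, -0.0, -1.0]]
force: [-0.3, 0.1, -0.9]
grip_width: 0.0924
grip_force: 0.0
```

```bash
python3 - <<'E'
from h import *
s=telemetry.observe();print(s['grip_width'],s['eef_pos'],s['force'])
off=(160,0)
for n,q in {'cheekL':(281,195),'cheekR':(348,195),'arm':(320,212),'plate':(240,190),'fixedcheek':(350,60),'jig':(300,155),'fingerL':(270,255),'fingerLtip':(277,240)}.items(): print(n,w('wrist2',[q]))
f='wrist2';c=np.load('pics/wrist2.npz')
for r in (195,215,235,255): print(r,[float(w(f,[(u,r)])[0,2]) for u in range(262,300,3)])
E
```

```text
0.09241693398081628 [ 0.55000285 -0.01399337  0.04443103] [-0.32112079  0.0551335  -0.94751174]
cheekL [[0.5226 0.012  0.0414]]
cheekR [[0.5648 0.0161 0.0312]]
arm [[0.5483 0.0038 0.0377]]
plate [[0.4919 0.0045 0.0166]]
fixedcheek [[0.5502 0.094  0.0425]]
jig [[0.5296 0.0342 0.0092]]
fingerL [[ 0.5242 -0.009   0.0824]]
fingerLtip [[ 0.5252 -0.0095  0.0611]]
195 [0.017, 0.0174, 0.0166, 0.0157, 0.042, 0.0421, 0.0419, 0.0428, 0.0234, 0.0158, 0.0172, 0.0161, 0.017]
215 [0.0173, 0.017, 0.016, 0.016, 0.0424, 0.0416, 0.0425, 0.0416, 0.0292, 0.0164, 0.016, 0.017, 0.0177]
235 [0.0162, 0.0586, 0.0589, 0.0583, 0.0584, 0.0428, 0.0422, 0.0421, 0.0331, 0.0163, 0.0177, 0.0163, 0.0173]
255 [0.0853, 0.0845, 0.0834, 0.0826, 0.0741, 0.0639, 0.0423, 0.0422, 0.0382, 0.0158, 0.0169, 0.0159, 0.0173]
```

```bash
python3 - <<'E'
from h import *
for u in (268,272,276,357,363): print(u,[(r,*[float(x) for x in w('wrist2',[(u,r)])[0]]) for r in range(226,262,4)])
p=cv2.imread('pics/wrist2.png')[180:280,250:390]
cv2.imwrite('pics/c3.png',cv2.resize(p,None,fx=5,fy=5,interpolation=cv2.INTER_CUBIC))
E
```

```text
268 [(226, 0.5158, -0.0135, 0.0305), (230, 0.5164, -0.0153, 0.0332), (234, 0.5192, -0.0087, 0.0562), (238, 0.5201, -0.0082, 0.0631), (242, 0.5211, -0.0078, 0.0695), (246, 0.5218, -0.008, 0.0742), (250, 0.5226, -0.0079, 0.0792), (254, 0.5232, -0.008, 0.0835), (258, 0.5237, -0.0089, 0.0861)]
272 [(226, 0.5187, -0.0123, 0.0325), (230, 0.5192, -0.0143, 0.0348), (234, 0.5216, -0.0077, 0.0577), (238, 0.5223, -0.0083, 0.0621), (242, 0.5232, -0.0074, 0.0696), (246, 0.5235, -0.0096, 0.0699), (250, 0.5243, -0.0094, 0.0754), (254, 0.525, -0.0088, 0.0812), (258, 0.5253, -0.0111, 0.0811)]
276 [(226, 0.5221, -0.0081, 0.0427), (230, 0.5224, -0.0107, 0.0429), (234, 0.5227, -0.0136, 0.0423), (238, 0.5243, -0.0094, 0.0586), (242, 0.5251, -0.009, 0.0652), (246, 0.5253, -0.0116, 0.0648), (250, 0.5257, -0.0132, 0.0664), (254, 0.5261, -0.0154, 0.0669), (258, 0.5263, -0.0181, 0.0665)]
357 [(226, 0.5725, -0.0002, 0.0423), (230, 0.5731, -0.0031, 0.0417), (234, 0.5707, -0.0006, 0.056), (238, 0.57, -0.0008, 0.0618), (242, 0.5697, -0.0017, 0.0657), (246, 0.5692, -0.0022, 0.0703), (250, 0.5689, -0.0032, 0.0734), (254, 0.5693, -0.0053, 0.0737), (258, 0.5696, -0.0072, 0.0746)]
363 [(226, 0.5835, -0.0106, 0.0093), (230, 0.5833, -0.0124, 0.0131), (234, 0.5741, 0.0002, 0.0565), (238, 0.5732, 0.0001, 0.0629), (242, 0.5722, 0.0001, 0.0689), (246, 0.5716, -0.0003, 0.0737), (250, 0.5708, -0.0003, 0.079), (254, 0.57, -0.0004, 0.084), (258, 0.5701, -0.0018, 0.0855)]
```

View pics/c3.png

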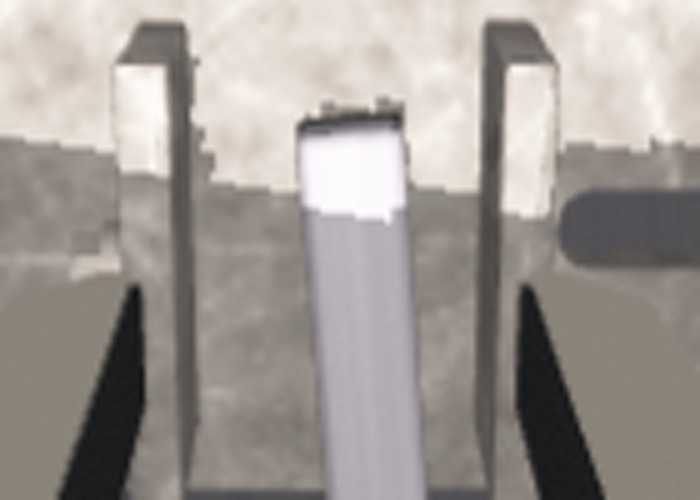

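```bash
python3 - <<'E'
from h import *
for f,z in(('wrist0',.2055),('wrist1',.1037)):
  for u in (225,230,234,402,408): print(f,u,[(r,round(float(w(f,[(u,r)])[0,2])-z,3)) for r in range(236,262,4)])
s=telemetry.observe()
print(s['joint_pos'])
E
```

```text
wrist0 225 [(236, 0.016), (240, 0.021), (244, 0.027), (248, 0.03), (252, 0.034), (256, 0.036), (260, 0.038)]
wrist0 230 [(236, 0.015), (240, 0.021), (244, 0.023), (248, 0.027), (252, 0.028), (256, 0.029), (260, 0.029)]
wrist0 234 [(236, 0.011), (240, 0.018), (244, 0.018), (248, 0.018), (252, 0.02), (256, 0.021), (260, 0.021)]
wrist0 402 [(236, 0.015), (240, 0.021), (244, 0.023), (248, 0.027), (252, 0.028), (256, 0.029), (260, 0.029)]
wrist0 408 [(236, 0.015), (240, 0.021), (244, 0.028), (248, 0.032), (252, 0.035), (256, 0.038), (260, 0.039)]
wrist1 225 [(236, 0.013), (240, 0.018), (244, 0.025), (248, 0.029), (252, 0.031), (256, 0.035), (260, 0.035)]
wrist1 230 [(236, 0.013), (240, 0.018), (244, 0.02), (248, 0.025), (252, 0.026), (256, 0.027), (260, 0.026)]
wrist1 234 [(236, 0.009), (240, 0.015), (244, 0.014), (248, 0.015), (252, 0.018), (256, 0.019), (260, 0.02)]
wrist1 402 [(236, 0.012), (240, 0.018), (244, 0.02), (248, 0.025), (252, 0.024), (256, 0.025), (260, 0.026)]
wrist1 408 [(236, 0.013), (240, 0.019), (244, 0.023), (248, 0.029), (252, 0.03), (256, 0.035), (260, 0.037)]
[-1.18631858e-01  1.36164410e-01  1.78878791e+00 -2.71864559e-07
  1.21664734e+00 -2.75661895e-01]
```

{"op": "carry_out", "data": {"series": [[[0, 0, -0.3, 0, 0, 0], [0, 0, -0.6, 0, 0, 0], [0, 0, -0.8, 0, 0, 0], [0, 0, -1, 0, 0, 0], [0, 0, -1, 0, 0, 0]]]}}

```text
time_s: 3.0
eef_pos: [0.5495, -0.0139, 0.0337]
eef_rot: [[-0.156, 0.988, -0.001], [0.988, 0.156, 0.0], [0.0, -0.001, -1.0]]
force: [0.4, 0.5, -0.5]
grip_width: 0.0933
grip_force: 0.0
```

No contact although the nominal tips would already be inside the plate. The image puts the real fingertips about 1 cm *above* the reported TCP, not 2.2 cm below, so I descend further with force checks.

{"op": "carry_out", "data": {"series": [[[0, 0, -0.5, 0, 0, 0], [0, 0, -1, 0, 0, 0], [0, 0, -1.5, 0, 0, 0], [0, 0, -1.8, 0, 0, 0], [0, 0, -2, 0, 0, 0], [0, 0, -2, 0, 0, 0]]]}}

```text
time_s: 3.5
eef_pos: [0.5494, -0.0139, 0.0136]
eef_rot: [[-0.156, 0.988, -0.001], [0.988, 0.156, 0.0], [0.0, -0.001, -1.0]]
force: [0.2, -0.3, -1.0]
grip_width: 0.0932
grip_force: 0.0
```

{"op": "carry_out", "data": {"series": [[[0, 0, 0, 0, 0, 0], [0, 0, 0, 0, 0, 0], [0, 0, 0, 0, 0, 0], [0, 0, 0, 0, 0, 0], [0, 0, 0, 0, 0, 0], [0, 0, 0, 0, 0, 0], [0, 0, 0, 0, 0, 0], [0, 0, 0, 0, 0, 0]]], "gripper": 130}}

```text
time_s: 4.17
eef_pos: [0.5502, -0.014, 0.0146]
eef_rot: [[-0.156, 0.988, 0.0], [0.988, 0.156, -0.0], [-0.0, 0.0, -1.0]]
force: [0.5, 0.8, 0.7]
grip_width: 0.0548
grip_force: 30.0
```

{"op": "carry_out", "data": {"series": [[[0, 0.4, 0, 0, 0, 2], [-0.1, 0.8, 0, 0, 0, 4.2], [-0.2, 1.2, 0, 0, 0, 4.2], [-0.2, 1.6, 0, 0, 0, 4.2], [-0.3, 2.0, 0, 0, 0, 4.2], [-0.3, 2.2, 0, 0, 0, 4.2], [-0.3, 2.2, 0, 0, 0, 4.2], [-0.3, 2.2, 0, 0, 0, 4.2]]]}}

```text
time_s: 4.83
eef_pos: [0.547, 0.0086, 0.0146]
eef_rot: [[-0.228, 0.974, -0.0], [0.974, 0.228, 0.001], [0.001, 0.0, -1.0]]
force: [-0.7, 1.0, 3.5]
grip_width: 0.0548
grip_force: 30.0
```

```bash
python3 - <<'E'
from h import *
grab('wrist','wrist3')
p=cv2.imread('pics/wrist3.png')[0:260,180:480]
cv2.imwrite('pics/c4.png',cv2.resize(p,None,fx=2.3,fy=2.3,interpolation=cv2.INTER_CUBIC))
E
```

```text
(no output)
```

View pics/c4.png

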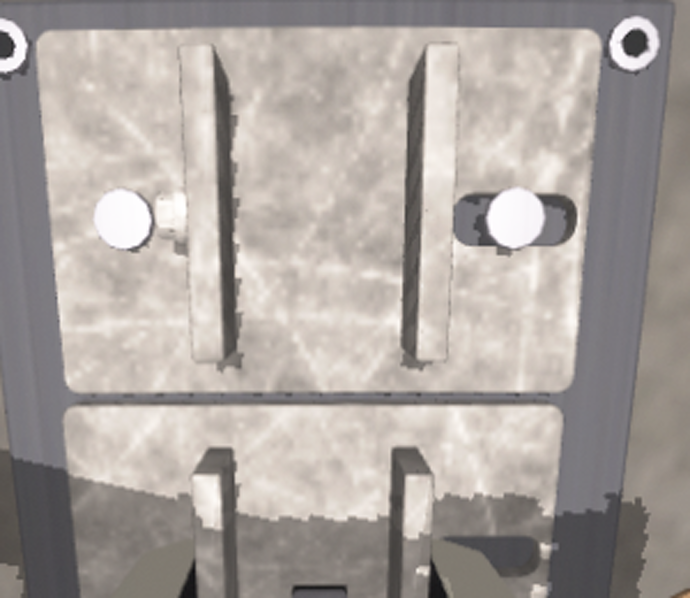

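The gap is about 3 mm (rows 391–405 in the crop) and parallel. The loose plate sits about 2 mm left of the fixed one. I shift right and close the gap, watching the force.

{"op": "carry_out", "data": {"series": [[[0.1, 0.05, 0, 0, 0, 0], [0.2, 0.1, 0, 0, 0, 0], [0.15, 0.2, 0, 0, 0, 0], [0.13, 0.3, 0, 0, 0, 0], [0.12, 0.35, 0, 0, 0, 0], [0.12, 0.38, 0, 0, 0, 0], [0.12, 0.38, 0, 0, 0, 0]]]}}

```text
time_s: 5.47
eef_pos: [0.5484, 0.0116, 0.0146]
eef_rot: [[-0.228, 0.974, 0.0], [0.974, 0.228, -0.0], [-0.0, 0.0, -1.0]]
force: [0.6, -4.1, 2.6]
grip_width: 0.0545
grip_force: 30.0
```

{"op": "carry_out", "data": {"series": [[[0, 0.05, 0, 0, 0, 0], [-0.02, 0.1, 0, 0, 0, 0], [-0.04, 0.15, 0, 0, 0, 0], [-0.04, 0.15, 0, 0, 0, 0]]]}}

```text
time_s: 5.8
eef_pos: [0.5485, 0.012, 0.0147]
eef_rot: [[-0.228, 0.974, 0.001], [0.974, 0.228, -0.002], [-0.002, 0.001, -1.0]]
force: [2.2, -10.4, 0.4]
grip_width: 0.0549
grip_force: 30.0
```

{"op": "carry_out", "data": {"series": [[[-0.02, 0.1, 0, 0, 0, 0], [-0.03, 0.15, 0, 0, 0, 0], [-0.03, 0.15, 0, 0, 0, 0], [-0.03, 0.15, 0, 0, 0, 0]]]}}

```text
time_s: 6.13
eef_pos: [0.5484, 0.0122, 0.0149]
eef_rot: [[-0.228, 0.974, 0.002], [0.974, 0.228, -0.004], [-0.004, 0.001, -1.0]]
force: [1.2, -16.0, 2.0]
grip_width: 0.0549
grip_force: 30.0
```

```bash
python3 - <<'E'
from h import *
grab('wrist','wrist4')
p=cv2.imread('pics/wrist4.png')[100:240,190:440]
cv2.imwrite('pics/c5.png',cv2.resize(p,None,fx=3.2,fy=3.2,interpolation=cv2.INTER_CUBIC))
E
```

```text
(no output)
```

View pics/c5.png

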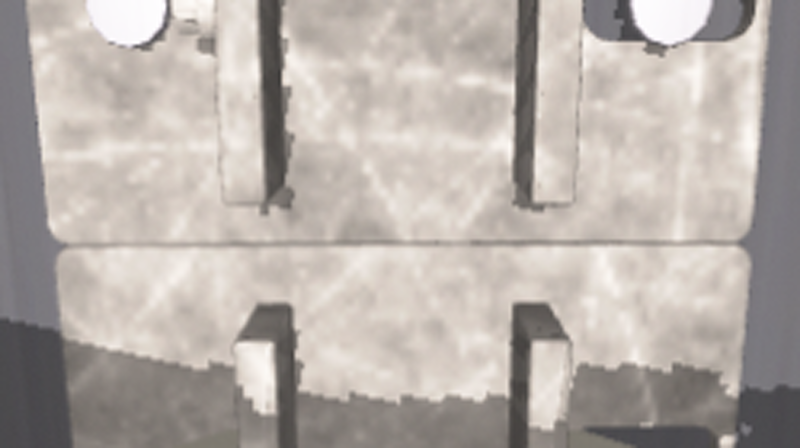

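The plates are butted with an even hairline seam at crop row 242 and their ends are in line. Next: release, lift and move over the collar.

{"op": "carry_out", "data": {"series": [[[0, 0, 0, 0, 0, 0], [0, 0, 0, 0, 0, 0], [0, 0, 0, 0, 0, 0], [0, 0, 0, 0, 0, 0], [0, 0, 0, 0, 0, 0], [0, 0, 0, 0, 0, 0], [0, 0, 1, 0, 0, 0], [0, 0, 3, 0, 0, 0], [0, 0, 6, 0, 0, 0], [0, 0, 10, 0, 0, 0], [0, 0, 10, 0, 0, 0]]], "gripper": 0}}

```text
time_s: 7.1
eef_pos: [0.5525, 0.0147, 0.1238]
eef_rot: [[-0.229, 0.973, 0.012], [0.974, 0.229, -0.001], [-0.003, 0.012, -1.0]]
force: [0.4, -0.1, 1.5]
grip_width: 0.0928
grip_force: 0.0
```

{"op": "carry_out", "data": {"series": [[[0.8, -3, 0, 0, 0, 0], [1.5, -6, 0, 0, 0, 0], [2, -9, 0, 0, 0, 0], [2.2, -10.3, 0, 0, 0, 0], [2.2, -10.3, 0, 0, 0, 0], [2.2, -10.3, 0, 0, 0, 0]]]}}

```text
time_s: 7.6
eef_pos: [0.5695, -0.0883, 0.1147]
eef_rot: [[-0.227, 0.974, 0.0], [0.974, 0.227, 0.001], [0.001, 0.0, -1.0]]
force: [0.3, 0.9, 0.5]
grip_width: 0.0929
grip_force: 0.0
```

```bash
python3 - <<'E'
from h import *
s=telemetry.observe();print(s['time_s'],s['eef_pos'],s['force'],s['joint_pos'])
grab('wrist','wrist5');grab('scene','scene5')
p=cv2.imread('pics/wrist5.png')[0:300,180:480];q=cv2.imread('pics/scene5.png')[150:300,230:380]
cv2.imwrite('pics/c6.png',np.hstack([cv2.resize(p,(450,450)),cv2.resize(q,(350,350)) if 0 else cv2.copyMakeBorder(cv2.resize(q,(350,350)),0,100,0,0,0)]))
E
```

```text
7.6 [ 0.56950719 -0.08829665  0.11471828] [0.32052409 0.88786351 0.47620485] [-2.43159935e-01  1.27770838e-01  1.66099906e+00  5.82378790e-04
  1.35283174e+00 -4.72017239e-01]
```

View pics/c6.png

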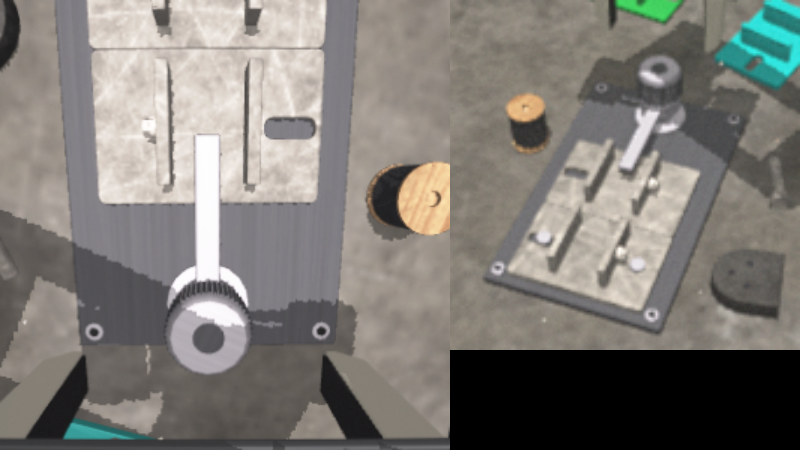

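The plate stays butted after release (seam at crop row 48). The collar is at crop (209,332), between the fingers.

```bash
python3 - <<'E'
from h import *
print(w('wrist5',[(319.3,222)],.079),w('wrist5',[(319,221),(313,238),(296,222),(343,222)]))
E
```

```text
[[ 0.5704 -0.0869  0.079 ]] [[ 0.5699 -0.086   0.0794]
 [ 0.5687 -0.1006  0.0785]
 [ 0.5535 -0.091   0.0785]
 [ 0.5878 -0.0834  0.0774]]
```

{"op": "carry_out", "data": {"series": [[[0.1, 0, -2.5, 0, 0, 0], [0.1, 0, -5, 0, 0, 0], [0.1, 0, -6.2, 0, 0, 0], [0.1, 0, -6.7, 0, 0, 0], [0.1, 0, -6.7, 0, 0, 0], [0.1, 0, -6.7, 0, 0, 0]]]}}

```text
time_s: 8.2
eef_pos: [0.5709, -0.0877, 0.0482]
eef_rot: [[-0.229, 0.973, 0.0], [0.973, 0.229, -0.0], [-0.0, 0.0, -1.0]]
force: [0.1, -0.2, -0.2]
grip_width: 0.0929
grip_force: 0.0
```

{"op": "carry_out", "data": {"series": [[[0, 0, 0, 0, 0, 0], [0, 0, 0, 0, 0, 0], [0, 0, 0, 0, 0, 0], [0, 0, 0, 0, 0, 0], [0, 0, 0, 0, 0, 0], [0, 0, 0, 0, 0, 0], [0, 0, 0, 0, 0, 0], [0, 0, 0, 0, 0, 0], [0, 0, 0, 0, 0, 0], [0, 0, 0, 0, 0, 0]]], "gripper": 180}}

```text
time_s: 9.03
eef_pos: [0.5715, -0.088, 0.0476]
eef_rot: [[-0.228, 0.974, 0.002], [0.974, 0.228, 0.0], [-0.0, 0.002, -1.0]]
force: [4.2, 1.4, -2.1]
grip_width: 0.0436
grip_force: 30.0
```

{"op": "carry_out", "data": {"series": [[[0.05, 0, -0.2, 0, 0, 0], [0.1, 0, -0.4, 0, 0, 0], [0.1, 0, -0.5, 0, 0, 0], [0.1, 0, -0.5, 0, 0, 0], [0.1, 0, -0.5, 0, 0, 0]]]}}

```text
time_s: 9.45
eef_pos: [0.5717, -0.0881, 0.0439]
eef_rot: [[-0.229, 0.974, 0.0], [0.974, 0.229, 0.0], [-0.0, 0.0, -1.0]]
force: [-5.0, 3.0, 14.9]
grip_width: 0.0433
grip_force: 30.0
```

{"op": "carry_out", "data": {"series": [[[-0.05, 0, 0, 0, 0, -5], [-0.05, 0, 0, 0, 0, -10], [-0.05, 0, 0, 0, 0, -15], [-0.05, 0, 0, 0, 0, -20], [-0.05, 0, 0, 0, 0, -20]]]}}

```text
time_s: 9.87
eef_pos: [0.5724, -0.088, 0.0441]
eef_rot: [[0.124, 0.992, 0.003], [0.992, -0.124, 0.0], [0.0, 0.003, -1.0]]
force: [1.0, 2.7, 11.1]
grip_width: 0.043
grip_force: 30.0
```

{"op": "carry_out", "data": {"series": [[[0, 0, 0, 0, 0, -4], [0, 0, 0, 0, 0, -8], [0, 0, 0, 0, 0, -12], [0, 0, 0, 0, 0, -12]]]}}

```text
time_s: 10.2
eef_pos: [0.5728, -0.088, 0.0442]
eef_rot: [[0.326, 0.945, 0.004], [0.945, -0.326, -0.0], [0.001, 0.003, -1.0]]
force: [3.9, 1.5, 9.5]
grip_width: 0.0436
grip_force: 30.0
```

{"op": "carry_out", "data": {"series": [[[0, 0, -0.1, 0, 0, -4], [0, 0, -0.1, 0, 0, -8], [0, 0, -0.1, 0, 0, -12], [0, 0, -0.1, 0, 0, -12]]]}}

```text
time_s: 10.53
eef_pos: [0.5734, -0.0882, 0.0439]
eef_rot: [[0.516, 0.857, 0.005], [0.857, -0.516, -0.0], [0.002, 0.004, -1.0]]
force: [2.6, 2.6, 13.0]
grip_width: 0.0433
grip_force: 30.0
```

{"op": "carry_out", "data": {"series": [[[0, 0, 0, 0, 0, -4], [0, 0, 0, 0, 0, -8], [0, 0, 0, 0, 0, -10], [0, 0, 0, 0, 0, -10]]]}}

```text
time_s: 10.87
eef_pos: [0.5737, -0.0884, 0.0434]
eef_rot: [[0.655, 0.755, 0.005], [0.755, -0.655, -0.001], [0.003, 0.005, -1.0]]
force: [4.7, 1.8, 6.4]
grip_width: 0.0432
grip_force: 30.0
```

Force dropped at 54° turned, so the keyway may be free. Test by pushing down.

{"op": "carry_out", "data": {"series": [[[0, 0, -0.15, 0, 0, 0], [0, 0, -0.3, 0, 0, 0], [0, 0, -0.4, 0, 0, 0], [0, 0, -0.4, 0, 0, 0]]]}}

```text
time_s: 11.2
eef_pos: [0.5738, -0.0884, 0.0399]
eef_rot: [[0.654, 0.757, 0.006], [0.757, -0.654, -0.0], [0.003, 0.005, -1.0]]
force: [5.5, 1.0, 7.9]
grip_width: 0.0436
grip_force: 30.0
```

{"op": "carry_out", "data": {"series": [[[0, 0, -0.15, 0, 0, 0], [0, 0, -0.3, 0, 0, 0], [0, 0, -0.45, 0, 0, 0], [0, 0, -0.6, 0, 0, 0], [0, 0, -0.6, 0, 0, 0], [0, 0, -0.6, 0, 0, 0]]]}}

```text
time_s: 11.7
eef_pos: [0.574, -0.0885, 0.0351]
eef_rot: [[0.653, 0.757, 0.006], [0.757, -0.653, -0.001], [0.003, 0.005, -1.0]]
force: [-0.5, 3.0, 20.2]
grip_width: 0.0434
grip_force: 30.0
```

{"op": "carry_out", "data": {"series": [[[0, 0, 0, 0, 0, 0], [0, 0, 0, 0, 0, 0], [0, 0, 0, 0, 0, 0], [0, 0, 0, 0, 0, 0], [0, 0, 0, 0, 0, 0], [0, 0, 0, 0, 0, 0]]]}}

```text
time_s: 12.2
eef_pos: [0.574, -0.0885, 0.0351]
eef_rot: [[0.653, 0.757, 0.006], [0.757, -0.653, -0.001], [0.003, 0.005, -1.0]]
force: [-1.1, 2.5, 20.5]
grip_width: 0.0435
grip_force: 30.0
```

```bash
python3 - <<'E'
from h import *
grab('scene','scene6');grab('wrist','wrist6')
q=cv2.imread('pics/scene6.png')[150:300,230:380]
p=cv2.imread('pics/wrist6.png')
cv2.imwrite('pics/c7.png',np.hstack([cv2.resize(q,(350,350)),cv2.resize(p,(450,281)) if 0 else cv2.copyMakeBorder(cv2.resize(p,(450,281)),0,69,0,0,0)]))
s=telemetry.observe();print(s['eef_pos'],s['force'])
c=np.load('pics/wrist6.npz');T=np.array([.5466,.0128])
y=np.radians(13.3)
for yy in(-.02,-.03,-.04):  # clamp arm top heights
  X=np.array([T[0]-yy*np.sin(y),T[1]+yy*np.cos(y),.027])
  for f in('wrist5','wrist6'):
    c=np.load(f'pics/{f}.npz');uv=cv2.projectPoints(X,cv2.Rodrigues(c['R'])[0],c['t'],c['mtx'],c['dist_coeffs'])[0].reshape(-1,2); 
    if 0<=uv[0,0]<640 and 0<=uv[0,1]<400: print(f,uv,w(f,uv))
E
```

```text
[ 0.57396473 -0.08846297  0.03510891] [-0.7815797   2.51049918 19.79682244]
wrist5 [[318.32596708 108.75653083]] [[ 0.5512 -0.0071  0.0393]]
wrist6 [[204.02319131 163.7753247 ]] [[ 0.5514 -0.0067  0.0275]]
wrist5 [[318.33730443 121.00949984]] [[ 0.5534 -0.0164  0.0381]]
wrist6 [[217.81482802 173.12362817]] [[ 0.5534 -0.0164  0.0267]]
wrist5 [[318.34809932 133.04040917]] [[ 0.5556 -0.0256  0.039 ]]
wrist6 [[231.43570561 182.34759493]] [[ 0.5554 -0.0261  0.0258]]
```

View pics/c7.png

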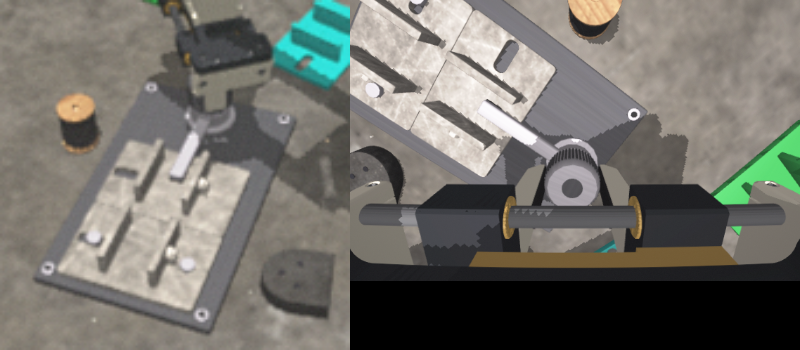

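The clamp arm came down 12 mm (top from 0.039 to 0.027 m) and rests on the plate. The seam is closed, the bystanders are where they were, and the arm holds about 20 N on the collar. Handing in.

```bash
python3 -c "
from h import *
print(bot.hand_in())"
```

```text
the job is handed in; nothing more can be done
None
```

The job is handed in: the loose plate is butted square against the fixed plate with no visible gap, and the collar, turned about 54° clockwise, is held fully home at about 20 N with the clamp arm pressing on the plate; the heel blank and bobbin stayed put in the last pictures, and no move went near the bolt.

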